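Load a nailer body into the leak tester, lock it and start the test

ROBOT

A 6-joint arm with a two-finger parallel gripper is mounted at the origin on the work surface. World frame = base frame: x ahead of the robot, y to its left, z up, the work surface at z = 0. Lengths are in m, angles in rad, forces in N, time in s.
With the tool pointing down it reaches from about 0.425 to 0.95 m from the base axis. Payload 3.5 kg.
Tool frame: the origin (TCP) lies at the very end of the fingers, on their centre line; the grasp point (between the pads) lies 19 mm behind it (ctrl.pinch_z is the distance from the TCP to the grasp point, in m); z points along the fingers, y is the line along which they close (so a half turn about z gives the same grasp; the last joint's range is limited). The gripper opens to 85 mm and grips with 20 to 120 N. Pads are 22 mm wide; open, the fingers measure 114 mm over their backs; the gripper's body (76 mm by 85 mm) begins 54 mm behind the grasp point. The pads swing forward as they close: fully open they stand 13 mm farther back than shut.
Start: joints at [1.107, 0.286, 1.577, -0, 1.279, -0.15], TCP at [0.208, 0.642, 0.231] pointing down, gripper open.
Joint ranges: [-2.77, 2.77], [-0.9, 2.22], [0.21, 2.48], [-1.53, 4.67], [0.24, 2.81], [-2.84, 2.84]. Speed limits (rad/s): [2.79, 2.79, 3.14, 3.14, 3.14, 3.14].

INTERFACE

Orientations are given as a unit quaternion [x, y, z, w].
In Python, from plant import ctrl gives the robot as it stands. The module is installed in compiled form; this text tells all that it offers.
- The arm moves only by the shell command python3 -m crank 'ROWS' [OPENING] [FORCE]. ROWS is JSON, a list of rows, each a list of 6 numbers: the shift along the tool's x, y, z in cm, then the turn, a rotation vector about the tool's x, y, z in rad. In form: [[tx, ty, tz, rx, ry, rz], ...]. A call has 1 to 10 rows; each row is the pose to reach, as a shift and turn from the pose commanded when the call began, along the tool's axes at that moment; what a row does not reach only later rows make up. A row lasts 1/10 s, in which the tool goes at most 50 mm and 8.59 degrees, less where a joint would pass 70% of its speed; a pose out of reach is approached as far as the arm can. A call with a gripper value outside its range is refused whole. OPENING is the opening, from 0 (shut) to 1 (fully open), set as the call begins (- or left out, the last holds). The fingers move at their own pace and stop on an object; FORCE is the grip in N (left out, the last holds). Time passes only in rows, so rows that repeat a pose let the fingers close. It gives the time, the measured TCP pose, the force, the opening and the grip force at its end, in the units of the state.
- ctrl.get_state(): the state, without advancing time (a new reading comes with each control period).
- ctrl.read_camera(name): name is "scene" or "side" or "wrist"; returns (picture, depth): 420x560x3 uint8, blue, green, red; 420x560 float32, m along the optical axis (not along the pixel's ray), 0 where there is no reading.
- ctrl.camera_info(name): a dict with "K" (3x3 intrinsics, pixels), "k1" (the pictures are not rectified: a ray, as slopes to the right and down, at radius r is drawn at 1 + k1 r^2 times it, then the intrinsics apply), "origin" and "orientation" of the camera in the world. Camera axes: x right, y down, z forward; pixel columns grow to the right and rows downward; lengths in m; the calibration is good to about 2 mm. A picture is of the moment at which its call begins: read the wrist's pose just before it. camera_info takes no time and is no camera call; for the wrist camera it gives the pose at the moment of the call.
- ctrl.sign_off(): hands the job in; it is judged then, once.
The state is a dict: "time": time; "qpos": joint angles; "dq": joint speeds; "joint_efforts": joint torques, N m; "eef_pos": TCP position; "tcp_rot": TCP orientation; "contact_force": force on the tool from outside, world axes, zero at the start; "wrist_torque": the same for the moment, N m; "opening": opening from 0.0 (shut) to 1.0 (fully open); "finger_force": force on a finger pad.
Only numpy, scipy, OpenCV 4.12 (cv2) and the standard library are available. Lean on these libraries where they do the work, as an engineer would, in place of code of your own. Each camera call takes 0.05 s, during which the arm holds its last target. There are 200 camera calls.

TASK

Load the nailer body that has the round nose into the nest of the leak tester's sliding carriage, flat on the nest floor with its nose toward the test head. Push the carriage fully home against its stop, then swing the lock arm all the way round behind the body, and only when it is locked press the start button on top of the head, all the way down, and let it come back up. Leave the other body, the one without a nose, where it is.

Things in the scene. Friction and masses are not known exactly. Their poses are not given: they have to be found in the camera images.
- nailer_body: Nailer body to be loaded: bare aluminium block 100 long (x) x 46 wide (y) x 46 high, its rear 17 mm a black plastic cap, with a dark steel round nose (28 mm diameter, 40 long, axis 23 mm above the underside) standing out of its front +x face; 140 mm overall, about 0.45 kg, lying flat. Origin: centre of the underside of the block (nose not counted); x points to the nose, z up.
- blank_body: The other body, to be left alone: the same 100 x 46 x 46 mm block without any nose. Origin: centre of its underside; x along its length away from the black cap.
- nest (a point): Middle of the nest floor on the sliding carriage, 30 mm above the table. x: push direction, toward the test head; z up. Nest open on top, inside 106 (x) by 53 mm (y): side walls with flared lips 17 mm high (reaching 37 mm from the centre line), rear wall 19 high, two front posts 33 high with a 35 mm gap for the nose. The body belongs with its origin here, x along this x.
- carriage (a joint): Travel of the carriage along the nest's x, in m: 0 fully out, 0.080 home against the stop. Stiff (about 3 N). At home the lock arm fits just behind the body; short of home the body blocks the arm.
- lock (a joint): Angle of the lock arm in rad: 0 open (arm beside the carriage, pointing along the nest's -x), 1.571 fully locked (arm across behind the body, pointing along the nest's +y). Seen from above it closes clockwise. Stays where it is left; about 1.5 N at the knob.
- lock_knob (a point): Top centre of the lock arm's upright round black knob, 26 mm diameter, 40 mm tall above the arm, its top 106 mm above the table; 110 mm from the pivot. Moves with the arm. The seated body's top is at 76 mm. The arm is a steel bar 12 x 12 mm.
- lock_pivot (a point): Point on the lock arm's vertical pivot axis, at the height of the knob's top.
- start_top (a point): Top centre of the round black start button (40 mm diameter) on top of the grey test head, which is 52 x 106 mm and 92 mm high; pressed straight down; the bore under it takes the nose.
- start (a joint): Travel of the start button in m: 0 up, 0.007 fully down (5 N); springs back.
Not all that is in view belongs to the job. What is shaped like the nailer_body but orange or purple is not meant.

How it is judged:
On the way, in this order (a step that is already met when the one before it is completed fails the run):
1. the nailer body sits flat in the nest, nose toward the head (x of nailer_body in the frame of nest between -0.006 and 0.006 m and y of nailer_body in the frame of nest between -0.006 and 0.006 m and z of nailer_body in the frame of nest between -0.004 and 0.004 m and angle between the x axis of nailer_body and the x axis of nest, either way round below 0.12 rad and angle between nailer_body's own z axis and vertical below 0.08 rad), for 0.2 s.
2. the carriage is pushed home with the body in it (all of step 1 and value of joint carriage above 0.075 m), for 0.2 s.
3. the lock arm is swung fully round behind the body (all of step 2 and value of joint lock above 1.42 rad), for 0.2 s.
4. the start button is pressed down (all of step 3 and value of joint start above 0.0045 m).
At the end, for the whole second after the job is handed in: The nailer body lies at rest flat in the nest (origin within 6 mm along x and y and 4 mm in height of the nest point, x axes within 0.12 rad, tilt below 0.08 rad), carriage at more than 75 mm of its 80 mm, lock arm beyond 1.42 rad, start button up again (below 2 mm) (all of step 3 and value of joint start below 0.002 m and linear speed of nailer_body below 0.02 m/s); the robot touches nothing.
It fails at once if the start button is pressed while the lock arm is not closed (value of joint start above 0.0045 m and value of joint lock below 1.35 rad).
It fails at once if the body without a nose is displaced by more than 30 mm (distance of blank_body from where it was at the start of the episode above 0.03 m).
It also fails if it takes over 56 s, if anything falls off the work surface, if the arm or the gripper's body presses on something with over 40 N, if the wrist force passes 120 N, or if a joint passes its speed limit or range.

## Working session

There is one attempt and no reset: what is moved stays moved. The work goes in short steps, Python scripts to look and compute and a shell command to move; the robot and the scene stay as the last step left them, time stands still between calls to the robot, and variables do not carry over. Pictures are saved under pics/ and viewed, at most 10 in all, crops included, and the job is handed in when it is done.

```bash
mkdir -p pics
cat > h.py <<'E'
import numpy as np,cv2
from scipy.spatial.transform import Rotation as R
from plant import ctrl
def cloud(name):
    ci=ctrl.camera_info(name); im,d=ctrl.read_camera(name)
    return im,d,ci
def rays(ci,uv):
    K=np.array(ci["K"],float);k1=ci["k1"]
    uv=np.atleast_2d(np.array(uv,float))
    p=cv2.undistortPoints(uv.reshape(-1,1,2),K,np.array([k1,0,0,0,0.])).reshape(-1,2)
    return np.c_[p,np.ones(len(p))]
def org(ci): 
    o=np.array(ci["orientation"],float)
    return np.array(ci["origin"],float),(R.from_matrix(o) if o.shape==(3,3) else R.from_quat(o))
def plane(ci,uv,z):
    o,r=org(ci);w=r.apply(rays(ci,uv));return o+w*((z-o[2])/w[:,2])[:,None]
def pts(ci,d,uv):
    o,r=org(ci);uv=np.atleast_2d(uv).astype(int)
    return o+r.apply(rays(ci,uv)*d[uv[:,1],uv[:,0]][:,None])
def proj(ci,P):
    o,r=org(ci);p=r.inv().apply(np.atleast_2d(P)-o)[:,:];s=p[:,:2]/p[:,2:]
    s=s*(1+ci["k1"]*(s**2).sum(1,keepdims=True));K=np.array(ci["K"]);return s*[K[0,0],K[1,1]]+[K[0,2],K[1,2]]
E
python3 - <<'E'
from h import *
for n in ("scene","side","wrist"):
    im,d,ci=cloud(n);cv2.imwrite(f"pics/{n}0.png",im);np.savez(f"{n}0.npz",im=im,d=d);import pickle;pickle.dump(ci,open(f"{n}0.pkl","wb"));print(n,ci,(d>0).mean())
s=ctrl.get_state();print(s)
E
```

```text
scene {'K': array([[437.3466915 ,   0.        , 285.26567436],
       [  0.        , 437.3466915 , 209.5234593 ],
       [  0.        ,   0.        ,   1.        ]]), 'k1': 0.025965867171007163, 'origin': array([1.29095553, 0.01256238, 0.72419868]), 'orientation': array([ 0.6568099 ,  0.59260156, -0.31752137, -0.34147375])} 0.9959608843537415
side {'K': array([[443.22544049,   0.        , 272.63947419],
       [  0.        , 443.22544049, 209.03438742],
       [  0.        ,   0.        ,   1.        ]]), 'k1': -0.0699347414467635, 'origin': array([-0.04730646, -0.56102272,  0.83023753]), 'orientation': array([ 0.86462085, -0.29289185,  0.12418017, -0.38887585])} 0.9959183673469387
wrist {'K': array([[375.10938552,   0.        , 280.85967353],
       [  0.        , 375.10938552, 206.70838286],
       [  0.        ,   0.        ,   1.        ]]), 'k1': -0.055856292332805244, 'origin': array([0.14387056, 0.66364303, 0.3728474 ]), 'orientation': array([0.80154083, 0.58233903, 0.0785082 , 0.11067983])} 0.9960501700680272
{'time': 0.15, 'qpos': array([ 1.10698256e+00,  2.87013401e-01,  1.57783549e+00, -1.77704262e-05,
        1.27862076e+00, -1.50008339e-01]), 'dq': array([ 0.0004973 , -0.00233869, -0.00495643, -0.00104912,  0.00167031,
       -0.00072137]), 'joint_efforts': array([ 3.36471312e-04, -4.06602967e+01, -2.93143934e+01, -1.71506372e-04,
        3.95226249e-03,  1.21559552e-06]), 'eef_pos': array([0.20810794, 0.64157787, 0.23023361]), 'tcp_rot': array([ 1.56257117e-01,  9.87715968e-01, -8.97213960e-04, -2.75426278e-04]), 'contact_force': array([-0.23504684,  0.00972483,  0.02850397]), 'wrist_torque': array([-0.0105513 ,  0.00359406, -0.01257688]), 'finger_force': 0.0, 'opening': 0.9967144339067607}
```

View pics/scene0.png

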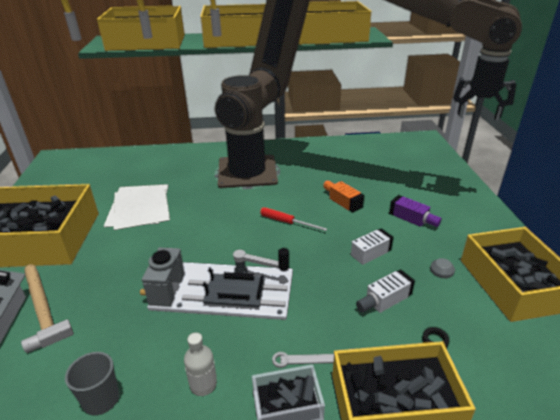

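View pics/side0.png

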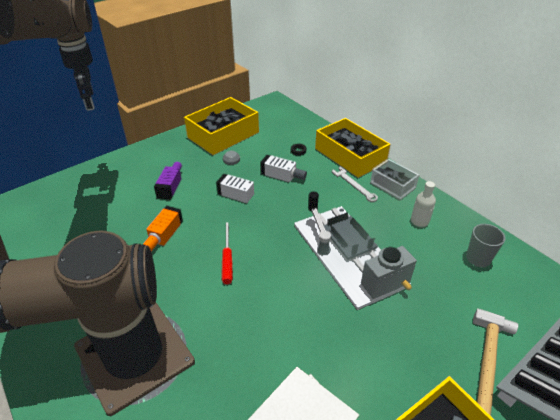

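The scene view shows the nosed body at about (388,292) with its nose to the lower left, the blank at (372,246), the head at (162,275), the nest at (233,288), the knob at (283,258) and the pivot at (240,262). The side view agrees: nosed body at (283,168), nest at (350,235), head at (388,270).

Run:
```python
from h import *
import pickle
vv,uu=np.mgrid[0:420,0:560];uv=np.c_[uu.ravel(),vv.ravel()]
for n in ("scene","side"):
    f=np.load(n+"0.npz");ci=pickle.load(open(n+"0.pkl","rb"))
    P=pts(ci,f["d"],uv)
    tab=(abs(P[:,2])<.006);print(n,"table z",np.median(P[tab,2]))
    for nm,pix in dict(scene=dict(nosed=(388,290),blank=(372,244),button=(160,257),knob=(284,249),floor=(233,290),pivot=(240,254)),
      side=dict(nosed=(280,166),blank=(236,186),button=(392,255),knob=(313,194),floor=(352,237),pivot=(322,235)))[n].items():
        i=pix[1]*560+pix[0];print(nm,P[i].round(4),f["im"][pix[1],pix[0]])
    b=0.7
# ortho 1.5mm/px: cols -y, rows... x 0.4..0.9, y -0.35..0.45
    img=np.zeros((334,534,3),np.uint8)
    o=np.argsort(P[:,2]);Q=P[o];c=f["im"].reshape(-1,3)[o]
    r=((0.95-Q[:,0])/.001).astype(int);k=((0.45-Q[:,1])/.0015).astype(int)
    r=((0.95-Q[:,0])/.0015).astype(int)
    m=(r>=0)&(r<334)&(k>=0)&(k<534)&(Q[:,2]<.2)&(Q[:,2]>-.02)
    img[r[m],k[m]]=c[m];cv2.imwrite(f"o_{n}.png",img)
a=cv2.imread("o_scene.png");b=cv2.imread("o_side.png")
cv2.imwrite("pics/ortho.png",np.vstack([a[60:],b[60:]]))
```

```text
scene table z 0.0007484164095788448
nosed [0.6336 0.2898 0.0449] [118 113 110]
blank [0.4787 0.2956 0.0469] [215 208 203]
button [ 0.5537 -0.1923  0.1155] [27 27 24]
knob [0.5457 0.074  0.1063] [25 23 20]
floor [ 0.5837 -0.044   0.0312] [90 85 80]
pivot [ 0.5035 -0.0253  0.0658] [183 180 179]
side table z 0.001064025147663017
nosed [0.6069 0.2849 0.0454] [244 241 239]
blank [0.449  0.2835 0.0482] [230 228 225]
button [ 0.5395 -0.1975  0.1175] [50 52 47]
knob [0.5496 0.0737 0.1053] [34 36 29]
floor [ 0.5785 -0.0488  0.0295] [114 114 102]
pivot [ 0.4975 -0.0224  0.0659] [213 219 215]
```

View pics/ortho.png

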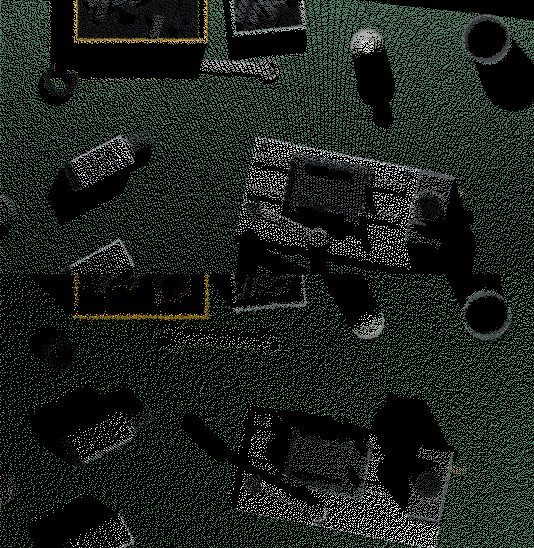

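The top-down view (x up, y left) shows the nosed body at about (105,162), its nose pointing right and slightly up. The fixture is tilted about 10° with the head at right (430,207). Next I fit rectangles to height slices.

```bash
cat > fit.py <<'E'
from h import *
import pickle
vv,uu=np.mgrid[0:420,0:560];uv=np.c_[uu.ravel(),vv.ravel()]
def rect(Q):
    # largest cluster then min area rect (mm)
    g=np.zeros((700,1000),np.uint8);ij=np.c_[(Q[:,0]-.35)*1000,(Q[:,1]+.5)*1000].astype(int)
    g[ij[:,0].clip(0,699),ij[:,1].clip(0,999)]=255
    g=cv2.morphologyEx(g,cv2.MORPH_CLOSE,np.ones((7,7)))
    g=cv2.morphologyEx(g,cv2.MORPH_OPEN,np.ones((5,5)))
    c=max(cv2.findContours(g,0,2)[0],key=cv2.contourArea)
    (y,x),s,a=cv2.minAreaRect(c);bp=cv2.boxPoints(((y,x),s,a))
    e=[bp[1]-bp[0],bp[2]-bp[1]];e=max(e,key=np.linalg.norm)
    return np.round([x/1000+.35,y/1000-.5],4),np.round(s,1),np.round(np.degrees(np.arctan2(e[0],e[1]) ),2) # angle of long axis: from +y toward +x
def sel(P,x0,x1,y0,y1,z0,z1):
    return P[(P[:,0]>x0)&(P[:,0]<x1)&(P[:,1]>y0)&(P[:,1]<y1)&(P[:,2]>z0)&(P[:,2]<z1)]
E
python3 - <<'E'
from fit import *
for n in ("scene","side"):
    f=np.load(n+"0.npz");ci=pickle.load(open(n+"0.pkl","rb"));P=pts(ci,f["d"],uv);P[:,2]-=.001
    print(n)
    for nm,b in dict(nosedtop=(.55,.78,.2,.4,.041,.052),nosedlo=(.55,.78,.2,.4,.006,.06),blank=(.4,.56,.2,.4,.041,.052),head=(.4,.75,-.3,-.1,.086,.098),
       button=(.4,.75,-.3,-.1,.108,.125),knob=(.4,.75,.0,.15,.101,.112),knobs=(.4,.75,.0,.15,.072,.112),arm=(.4,.75,-.1,.15,.058,.071),base=(.4,.76,-.3,.1,.006,.02),
       walls=(.4,.75,-.13,.05,.043,.053),floor=(.5,.65,-.12,.05,.025,.034),posts=(.4,.75,-.15,.05,.058,.068)).items():
        Q=sel(P,*b)
        if len(Q)>15:
            try: print(nm,len(Q),*rect(Q),"mean",Q.mean(0).round(4))
            except Exception as e: print(nm,len(Q),"x",Q.mean(0).round(4))
E
```

```text
scene
nosedtop 718 [0.6134 0.302 ] [ 47.8 102.6] 117.0 mean [0.6161 0.3015 0.0455]
nosedlo 1699 [0.6226 0.2851] [ 48.  141.3] 117.55 mean [0.6464 0.301  0.0325]
blank 500 [0.4567 0.3024] [ 49.9 100.9] 119.32 mean [0.4604 0.3018 0.0453]
head 480 [ 0.5805 -0.2011] [53.1 39.5] 79.16 mean [ 0.5649 -0.1936  0.0918]
button 217 [ 0.548  -0.1925] [36. 39.] 90.0 mean [ 0.5502 -0.1914  0.1141]
knob 81 [0.5505 0.0715] [23. 23.] 90.0 mean [0.5528 0.0719 0.1048]
knobs 199 [0.5515 0.0715] [25. 25.] 90.0 mean [0.5567 0.0716 0.0938]
arm 368 [0.5239 0.0086] [109.9  27.5] 60.26 mean [0.5277 0.0106 0.0644]
base 3714 [ 0.5545 -0.053 ] [273.6 152. ] 78.51 mean [ 0.5749 -0.049   0.0124]
walls 253 [0.6015 0.014 ] [ 7.3 27.5] 176.19 mean [ 0.5732 -0.0279  0.0463]
floor 1319 [ 0.5778 -0.0405] [123.6  90.6] 77.78 mean [ 0.5821 -0.0429  0.0298]
posts 291 [0.5156 0.0063] [97.9 27.9] 69.78 mean [ 0.5248 -0.0083  0.064 ]
side
nosedtop 334 [0.6102 0.3021] [ 48.7 101.1] 116.57 mean [0.6102 0.3007 0.0454]
nosedlo 903 [0.6184 0.2842] [ 50.1 140.2] 117.7 mean [0.6288 0.2947 0.0309]
blank 380 [0.4546 0.3021] [ 48.9 100.7] 117.03 mean [0.4547 0.3005 0.0456]
head 549 [ 0.5132 -0.1879] [54.  43.6] 81.87 mean [ 0.5362 -0.1978  0.0917]
button 215 [ 0.544 -0.193] [38. 36.] 0.0 mean [ 0.5426 -0.1936  0.1147]
knob 61 [0.547  0.0705] [24. 23.] 0.0 mean [0.5474 0.0699 0.1048]
knobs 145 [0.547 0.07 ] [24. 24.] 90.0 mean [0.5445 0.0676 0.0941]
arm 268 [0.517  0.0147] [116.   26.2] 68.68 mean [0.5179 0.0035 0.0649]
base 2593 [ 0.5352 -0.0659] [305.3 124.1] 78.89 mean [ 0.5175 -0.0749  0.0124]
walls 209 [0.5743 0.0177] [ 7.4 30. ] 163.74 mean [ 0.5707 -0.0322  0.0464]
floor 936 [ 0.5755 -0.0428] [123.5  89.5] 77.66 mean [ 0.5699 -0.0456  0.0304]
posts 217 [0.5126 0.0066] [97.6 26. ] 70.4 mean [ 0.5168 -0.0116  0.0644]
```

```bash
cat >> h.py <<'E'
def go(p,yaw=None,tilt=None):
    "row for TCP target p (m), tool y at world yaw (deg), pointing down; from measured pose"
    s=ctrl.get_state();r0=R.from_quat(s["tcp_rot"]);t=r0.inv().apply(np.array(p)-s["eef_pos"])*100
    rv=np.zeros(3)
    if yaw is not None:
        c,q=np.cos(np.radians(yaw)),np.sin(np.radians(yaw))
        r1=R.from_matrix(np.array([[-q,c,0],[c,q,0],[0,0,-1]]));rv=(r0.inv()*r1).as_rotvec()
    print("row",t.round(2).tolist(),rv.round(3).tolist())
E
python3 - <<'E'
from fit import *
Y=np.radians(-101.3);ex=np.array([np.cos(Y),np.sin(Y)]);ey=np.array([-ex[1],ex[0]]);c0=np.array([.5465,-.1927])
C=[]
for n,dx in (("scene",-.0015),("side",.0015)):
    f=np.load(n+"0.npz");ci=pickle.load(open(n+"0.pkl","rb"));P=pts(ci,f["d"],uv);P[:,2]-=.001;P[:,0]+=dx
    C.append(np.c_[(P[:,:2]-c0)@ex,(P[:,:2]-c0)@ey,P[:,2]])
Q=np.vstack(C);k=(Q[:,2]>.005)&(Q[:,2]<.2)&(Q[:,0]>-.33)&(Q[:,0]<.07)&(abs(Q[:,1])<.11);Q=Q[k];Q=Q[np.argsort(Q[:,2])]
g=np.zeros((220,400));g[((Q[:,1]+.11)*1000).astype(int),((Q[:,0]+.33)*1000).astype(int)]=Q[:,2]
g=cv2.dilate(g.astype(np.float32),np.ones((2,2)))
im=cv2.applyColorMap((g*2000).clip(0,255).astype(np.uint8),cv2.COLORMAP_JET);im[g==0]=0
cv2.imwrite("pics/hm.png",cv2.resize(im,None,fx=2,fy=2,interpolation=0))
print("row: go above nest");go([.60,.0,.30],-11.3)
E
```

```text
row: go above nest
row [-57.08, -48.94, -6.9] [-0.002, 0.001, 1.454]
```

View pics/hm.png

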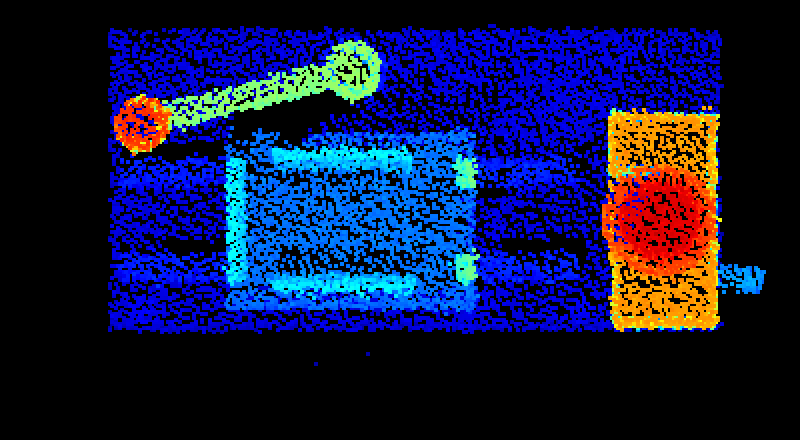

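The height map shows the nest centred near (351,220), the pivot at (353,71), the knob at (143,124) and the button at (660,218). That puts the nest at about (0.577,-0.041) with yaw -101.3°, the lock already at about 0.25 rad, and nothing in the way of the nest. Next: move above the nosed body.

Run:
```python
from h import *
Y=np.radians(-62.8);print(ctrl.pinch_z);go([.612+.012*np.cos(Y),.302+.012*np.sin(Y),.22],27.2)
```

```text
0.0187
row [-49.75, -20.68, 1.05] [-0.002, 0.0, 0.782]
```

```bash
python3 -m crank '[[-5,-2.1,0.1,0,0,0.08],[-10,-4.1,0.2,0,0,0.16],[-15,-6.2,0.3,0,0,0.24],[-20,-8.3,0.4,0,0,0.32],[-25,-10.4,0.5,0,0,0.4],[-30,-12.5,0.6,0,0,0.48],[-35,-14.5,0.7,0,0,0.56],[-40,-16.6,0.8,0,0,0.64],[-45,-18.7,1,0,0,0.72],[-49.75,-20.7,1,0,0,0.78]]' 1 && python3 -m crank '[[0,0,0,0,0,0],[0,0,0,0,0,0],[0,0,0,0,0,0]]'
python3 - <<'E'
from fit import *
im,d,ci=cloud("wrist");P=pts(ci,d,uv)
s=ctrl.get_state();print(s["eef_pos"],s["time"])
tz=np.median(P[abs(P[:,2])<.008,2]);print("table",tz);P[:,2]-=tz
for b in ((.5,.78,.2,.42,.041,.052),(.5,.78,.2,.42,.006,.06)):
    Q=sel(P,*b);print(len(Q),*rect(Q))
go([.6175,.2913,.06],27.2)
cv2.imwrite("pics/w1.png",im)
E
```

```text
time: 1.15
eef_pos: [0.5892, 0.3153, 0.2212]
tcp_rot: [0.521, 0.853, -0.0, -0.0]
contact_force: [0.6, 0.7, 0.1]
opening: 0.999
finger_force: 0.0
time: 1.45
eef_pos: [0.5872, 0.3177, 0.2214]
tcp_rot: [0.52, 0.854, -0.0, -0.001]
contact_force: [0.5, 0.5, -0.1]
opening: 1.002
finger_force: 0.0
[0.58694387 0.3180886  0.22158372] 1.5
table 0.00022747873316047995
5626 [0.6123 0.3047] [ 46.6 100.3] 117.05
8477 [0.6214 0.2869] [ 46.6 140.7] 117.05
row [-3.79, 1.49, 16.16] [-0.001, -0.0, 0.004]
```

View pics/w1.png

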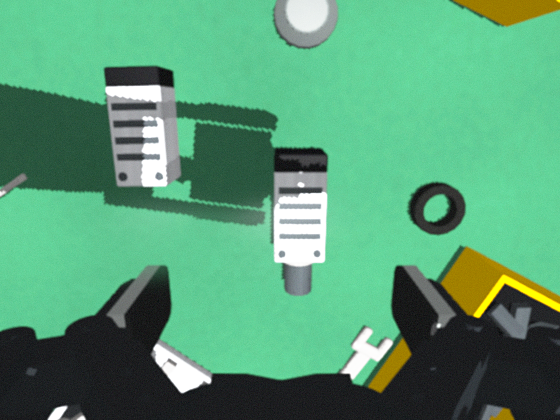

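The body sits at pixel (300,205) with its nose at (298,278) pointing toward the gripper, and both fingers have clear space. I'll descend and grasp.

```bash
python3 -m crank '[[-2,0.8,3,0,0,0],[-3.8,1.6,7,0,0,0],[-3.8,1.6,11,0,0,0],[-3.8,1.6,15,0,0,0],[-3.8,1.6,16.2,0,0,0],[-3.8,1.6,16.2,0,0,0],[-3.8,1.6,16.2,0,0,0],[-3.8,1.6,16.2,0,0,0]]' 0.9; python3 -c "
from h import *
go([.6175,.2928,.019],27.1)"
```

```text
time: 2.3
eef_pos: [0.6217, 0.2917, 0.0634]
tcp_rot: [0.52, 0.854, 0.002, 0.002]
contact_force: [0.7, -0.2, -0.0]
opening: 0.901
finger_force: 0.0
row [0.29, -0.35, 4.44] [0.006, 0.001, 0.005]
```

```bash
python3 -m crank '[[0.1,-0.3,2,0,0,0],[0.3,-0.35,4,0,0,0],[0.3,-0.35,4.3,0,0,0],[0.3,-0.35,4.3,0,0,0],[0.3,-0.35,4.3,0,0,0]]'; python3 -c "
from h import *
go([.6175,.2928,.019],27.1)"
```

```text
time: 2.8
eef_pos: [0.6167, 0.2921, 0.019]
tcp_rot: [0.52, 0.854, 0.001, 0.001]
contact_force: [0.8, 0.3, 0.4]
opening: 0.9
finger_force: 0.0
row [0.03, 0.1, -0.0] [0.003, 0.001, 0.004]
```

Close and lift.

```bash
python3 -m crank '[[0,0.1,0,0,0,0],[0,0.1,0,0,0,0],[0,0.1,0,0,0,0],[0,0.1,0,0,0,0],[0,0.1,0,0,0,0],[0,0.1,0,0,0,0],[0,0.1,0,0,0,0]]' 0 110 ; python3 -m crank '[[0,0.1,-2,0,0,0],[0,0.1,-5,0,0,0],[0,0.1,-9,0,0,0],[0,0.1,-12,0,0,0],[0,0.1,-12,0,0,0],[0,0.1,-12,0,0,0],[0,0.1,-12,0,0,0]]'
python3 - <<'E'
from fit import *
im,d,ci=cloud("wrist");P=pts(ci,d,uv);cv2.imwrite("pics/w2.png",im)
s=ctrl.get_state();T=R.from_quat(s["tcp_rot"]);q=T.inv().apply(P-s["eef_pos"])
# block top in tool frame
k=(abs(q[:,1])<.03)&(q[:,0]>-.08)&(q[:,0]<.1)&(q[:,2]>-.045)&(q[:,2]<.03);Q=q[k]
print(s["eef_pos"],len(Q),np.percentile(Q[:,0],[1,50,99]),np.percentile(Q[:,2],[2,50,98]))
t=Q[Q[:,0]>.025];A=np.c_[t[:,:2],np.ones(len(t))];h=t[:,2]<-.02;print(np.linalg.lstsq(A[h],t[h,2],rcond=None)[0],t[h].min(0),t[h].max(0))
Y=np.radians(-101.3);go([.5768+.012*np.cos(Y),-.0412+.012*np.sin(Y),.15],-11.3)
E
```

```text
time: 3.5
eef_pos: [0.6178, 0.2926, 0.0188]
tcp_rot: [0.52, 0.854, 0.001, 0.001]
contact_force: [0.6, 0.1, 6.0]
opening: 0.519
finger_force: 114.4
time: 4.2
eef_pos: [0.6146, 0.2918, 0.1324]
tcp_rot: [0.52, 0.854, -0.003, -0.002]
contact_force: [-0.8, 0.0, -5.4]
opening: 0.525
finger_force: 113.6
[0.61470001 0.29180028 0.13236178] 37925 [-0.02656938  0.02110905  0.06284414] [-0.03978621 -0.0275646  -0.02089542]
[ 0.01899769  0.00350097 -0.02824768] [ 0.02500041 -0.02227342 -0.02994622] [ 0.06320425  0.02401806 -0.02001087]
row [-28.78, -19.42, -1.66] [-0.007, 0.001, 0.674]
```

View pics/w2.png

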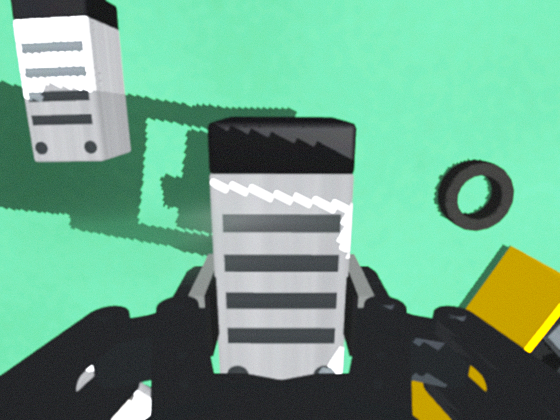

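The body is held square in the pads, with its rear black cap edge at about row 120 and centred near column 282. Next: carry it over the nest.

```bash
python3 -m crank '[[-1,-1,-2.7,0,0,0.02],[-5,-3.4,-2.7,0,0,0.1],[-9,-6.1,-2.7,0,0,0.2],[-13,-8.8,-2.7,0,0,0.3],[-17,-11.5,-2.7,0,0,0.4],[-21,-14.2,-2.7,0,0,0.5],[-25,-16.9,-2.7,0,0,0.6],[-28.8,-19.4,-2.7,0,0,0.67],[-28.8,-19.4,-2.7,0,0,0.67],[-28.8,-19.4,-2.7,0,0,0.67]]'; python3 -m crank '[[0,0,0,0,0,0],[0,0,0,0,0,0],[0,0,0,0,0,0]]'
python3 - <<'E'
from fit import *
im,d,ci=cloud("wrist");cv2.imwrite("pics/w3.png",im)
s=ctrl.get_state();print(s["contact_force"],s["opening"])
go([.5743,-.0539,.08],-11.3)
E
```

```text
time: 5.25
eef_pos: [0.5757, -0.0532, 0.1616]
tcp_rot: [0.773, 0.635, -0.001, -0.002]
contact_force: [-0.6, 1.0, -3.7]
opening: 0.519
finger_force: 113.7
time: 5.55
eef_pos: [0.5769, -0.051, 0.1634]
tcp_rot: [0.771, 0.637, -0.0, -0.0]
contact_force: [0.5, 0.0, -4.6]
opening: 0.517
finger_force: 113.7
[-0.37970586 -0.13850554 -4.966994  ] 0.5161498544168801
row [-0.32, -0.21, 8.36] [-0.0, -0.0, 0.006]
```

Run:
```python
from fit import *
im,d,ci=cloud("wrist");P=pts(ci,d,uv)
tz=np.median(P[abs(P[:,2])<.006,2]);print("table",tz)
Y=np.radians(-101.3);ex=np.array([np.cos(Y),np.sin(Y)]);ey=np.array([-ex[1],ex[0]]);n=np.array([.5768,-.0412])
q=np.c_[(P[:,:2]-n)@ex,(P[:,:2]-n)@ey,P[:,2]]
k=(q[:,2]>.0)&(q[:,2]<.21)&(q[:,0]>-.13)&(q[:,0]<.07)&(abs(q[:,1])<.1);Q=q[k];Q=Q[np.argsort(Q[:,2])]
g=np.zeros((200,200),np.float32);g[((Q[:,1]+.1)*1000).astype(int),((Q[:,0]+.13)*1000).astype(int)]=Q[:,2]
c=cv2.applyColorMap((g*1500).clip(0,255).astype(np.uint8),cv2.COLORMAP_JET);c[g==0]=0
cv2.imwrite("pics/hm3.png",np.hstack([cv2.resize(c,None,fx=2.5,fy=2.5,interpolation=0)[:420],cv2.resize(im,(300,225))[[*range(225)]+[0]*195]]))
top=q[(q[:,2]>.175)&(q[:,2]<.20)&(abs(q[:,1])<.03)];print("body rear",top[:,0].min(),"z",np.median(top[:,2]))
for w,b in dict(rear=(-.075,-.045,-.02,.02)).items():
    t=q[(q[:,0]>b[0])&(q[:,0]<b[1])&(q[:,1]>b[2])&(q[:,1]<b[3])&(q[:,2]>.044)&(q[:,2]<.055)];print(w,len(t),np.percentile(t,[1,99],axis=0) if len(t) else 0)
for lo,hi in((-.045,-.02),(.02,.045)):
    t=q[(abs(q[:,0])<.05)&(q[:,1]>lo)&(q[:,1]<hi)&(q[:,2]>.04)&(q[:,2]<.052)];print("lip",len(t),np.percentile(t,[1,50,99],axis=0).round(4).tolist() if len(t) else 0)
```

```text
table 0.000229290524403708
body rear -0.053828949027935474 z 0.19113557125195596
rear 640 [[-0.06328336 -0.01978626  0.04408352]
 [-0.05498724  0.01946583  0.05002915]]
lip 0 0
lip 0 0
```

View pics/hm3.png

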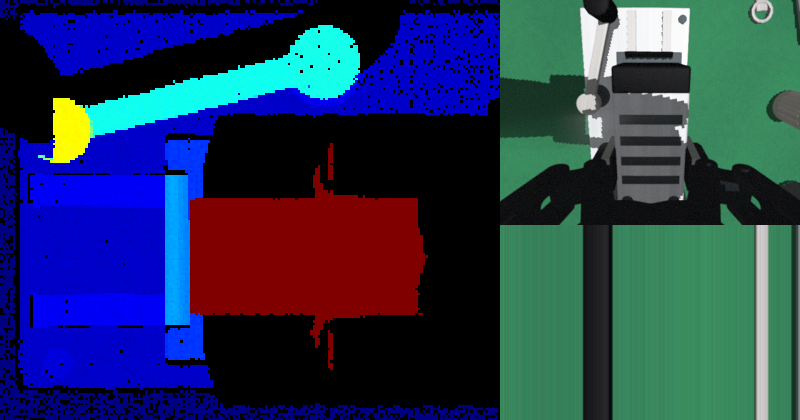

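The height map shows the rear wall at columns 165–190 and the body centred about 2 mm to +v and 3 mm rearward of target. This agrees with the computed correction. Descend.

```bash
python3 -m crank '[[-0.35,-0.2,1,0,0,0.005],[-0.35,-0.2,4,0,0,0.005],[-0.35,-0.2,7,0,0,0.005],[-0.35,-0.2,8.4,0,0,0.005],[-0.35,-0.2,8.4,0,0,0.005],[-0.35,-0.2,8.4,0,0,0.005],[-0.35,-0.2,8.4,0,0,0.005]]';  python3 - <<'E'
from h import *
go([.5743,-.0539,.05],-11.3)
E
```

```text
time: 6.35
eef_pos: [0.5759, -0.0558, 0.0818]
tcp_rot: [0.774, 0.634, 0.001, 0.002]
contact_force: [0.9, -0.9, -3.9]
opening: 0.516
finger_force: 113.6
row [0.16, -0.2, 3.18] [0.004, 0.0, -0.001]
```

```bash
python3 -m crank '[[0.1,-0.15,0,0,0,0],[0.1,-0.15,0,0,0,0],[0.1,-0.15,0,0,0,0]]';  python3 - <<'E'
from h import *
go([.5743,-.0539,.05],-11.3)
E
```

```text
time: 6.65
eef_pos: [0.5734, -0.0542, 0.0805]
tcp_rot: [0.774, 0.634, 0.0, 0.0]
contact_force: [0.6, -0.4, -3.8]
opening: 0.516
finger_force: 113.6
row [0.04, 0.08, 3.05] [0.001, 0.0, -0.001]
```

```bash
python3 -m crank '[[0,0.1,1,0,0,0],[0,0.1,2,0,0,0],[0,0.1,2.6,0,0,0],[0,0.1,3,0,0,0],[0,0.1,3.2,0,0,0],[0,0.1,3.2,0,0,0],[0,0.1,3.2,0,0,0]]';  python3 - <<'E'
from h import *
go([.5743,-.0539,.048],-11.3)
E
```

```text
time: 7.35
eef_pos: [0.5742, -0.0543, 0.0488]
tcp_rot: [0.773, 0.634, -0.0, -0.0]
contact_force: [-4.0, 1.2, 4.8]
opening: 0.518
finger_force: 114.4
row [0.04, -0.0, 0.08] [-0.0, 0.0, -0.0]
```

```bash
python3 -m crank '[[0,0,0.05,0,0,0],[0,0,0.1,0,0,0],[0,0,0.1,0,0,0]]';python3 -m crank '[[0,0,0.0,0,0,0],[0,0,0,0,0,0],[0,0,0,0,0,0],[0,0,0,0,0,0]]' 0.64;  python3 -m crank '[[0,0,-2,0,0,0],[0,0,-5,0,0,0],[0,0,-9,0,0,0],[0,0,-9,0,0,0],[0,0,-9,0,0,0]]'
cat > chk.py <<'E'
from fit import *
# nest frame at button-relative; measure body top and carriage in given cams
Y=np.radians(-101.3);ex=np.array([np.cos(Y),np.sin(Y)]);ey=np.array([-ex[1],ex[0]]);n=np.array([.5768,-.0412])
def chk(names=("scene","side","wrist")):
    for nm in names:
        im,d,ci=cloud(nm);P=pts(ci,d,uv);P[:,2]-=np.median(P[abs(P[:,2])<.008,2])
        P[:,0]+=dict(scene=-.0015,side=.0015,wrist=0)[nm]
        q=np.c_[(P[:,:2]-n)@ex,(P[:,:2]-n)@ey,P[:,2]]
        t=q[(q[:,2]>.068)&(q[:,2]<.084)&(abs(q[:,1])<.03)&(q[:,0]>-.06)&(q[:,0]<.135)]
        print(nm,len(t),"u",np.percentile(t[:,0],[1,99]).round(4),"v",np.percentile(t[:,1],[1,99]).round(4),"z",np.percentile(t[:,2],[10,50,90]).round(4))
        A=np.c_[t[:,:2],np.ones(len(t))];m=abs(t[:,2]-np.median(t[:,2]))<.004;print("  plane",np.linalg.lstsq(A[m],t[m,2],rcond=None)[0].round(4))
        kb=q[(q[:,2]>.1)&(q[:,2]<.111)&(q[:,0]<-.02)&(q[:,0]>-.15)&(abs(q[:,1])<.15)]
        if len(kb):print("  knob",((kb.min(0)+kb.max(0))/2).round(4),len(kb))
        cv2.imwrite(f"last_{nm}.png",im)
E
python3 -c "
from chk import *
chk()
print(ctrl.get_state()['eef_pos'])"
```

```text
time: 7.65
eef_pos: [0.5742, -0.0543, 0.0488]
tcp_rot: [0.773, 0.634, -0.0, -0.0]
contact_force: [-6.7, 1.2, 9.3]
opening: 0.518
finger_force: 115.7
time: 8.05
eef_pos: [0.5742, -0.0544, 0.0467]
tcp_rot: [0.774, 0.634, 0.0, 0.0]
contact_force: [-0.1, -0.4, -0.0]
opening: 0.639
finger_force: 0.0
time: 8.55
eef_pos: [0.575, -0.0546, 0.1382]
tcp_rot: [0.774, 0.634, 0.001, 0.001]
contact_force: [-0.0, -0.4, -1.1]
opening: 0.64
finger_force: 0.0
scene 814 u [-0.0485  0.1319] v [-0.0251  0.0242] z [0.072  0.0759 0.0777]
  plane [ 0.0023 -0.0096  0.076 ]
  knob [-0.1059 -0.0488  0.1043] 85
side 593 u [-0.0471  0.0722] v [-0.0223  0.0237] z [0.0713 0.0757 0.0782]
  plane [0.0204 0.0116 0.0758]
  knob [-0.105  -0.0488  0.1045] 61
wrist 14029 u [-0.049   0.0489] v [-0.0218  0.023 ] z [0.0751 0.076  0.0769]
  plane [ 0.0038 -0.0005  0.076 ]
  knob [-0.0966 -0.048   0.1038] 444
[ 0.57293701 -0.05405057  0.13503159]
```

The body is seated: top at 0.076, flat and centred within 1 mm. Next: shut the fingers, go behind the body and push.

Run:
```python
from chk import *
p=n+ex*-.078;go([*p,.135],-11.3)
```

```text
row [9.14, 0.12, 0.01] [-0.003, -0.0, -0.001]
```

```bash
python3 -m crank '[[3,0.1,0,0,0,0],[7,0.1,0,0,0,0],[9.1,0.1,0,0,0,0],[9.1,0.1,0,0,0,0],[9.1,0.1,3,0,0,0],[9.1,0.1,6,0,0,0],[9.1,0.1,7.6,0,0,0],[9.1,0.1,7.6,0,0,0],[9.1,0.1,7.6,0,0,0],[9.1,0.1,7.6,0,0,0]]' 0
python3 - <<'E'
from chk import *
s=ctrl.get_state();print(((s['eef_pos'][:2]-n)@ex).round(4),((s['eef_pos'][:2]-n)@ey).round(4),s['eef_pos'][2])
p=n+ex*.022;go([*p,.058],-11.3)
E
```

```text
time: 9.7
eef_pos: [0.5942, 0.0343, 0.0625]
tcp_rot: [0.774, 0.634, 0.001, 0.001]
contact_force: [0.2, -0.0, 0.4]
opening: -0.003
finger_force: 0.0
-0.0774 0.0023 0.06247696022170342
row [-9.94, -0.22, 0.45] [0.003, -0.0, -0.001]
```

```bash
python3 -m crank '[[-0.5,-0.2,0.3,0,0,0],[-1.2,-0.2,0.3,0,0,0],[-2,-0.2,0.3,0,0,0],[-3,-0.2,0.3,0,0,0],[-4,-0.2,0.3,0,0,0],[-5,-0.2,0.3,0,0,0],[-6,-0.2,0.3,0,0,0],[-7,-0.2,0.3,0,0,0],[-8,-0.2,0.3,0,0,0],[-8.8,-0.2,0.3,0,0,0]]' && python3 -m crank '[[-0.3,0,0,0,0,0],[-0.6,0,0,0,0,0],[-0.8,0,0,0,0,0],[-0.8,0,0,0,0,0],[-0.8,0,0,0,0,0]]'
python3 - <<'E'
from chk import *
s=ctrl.get_state();print(((s['eef_pos'][:2]-n)@ex).round(4),((s['eef_pos'][:2]-n)@ey).round(4),s['eef_pos'][2],s['contact_force'])
chk(("scene","side","wrist"))
E
```

```text
time: 10.7
eef_pos: [0.5744, -0.0475, 0.0582]
tcp_rot: [0.776, 0.631, 0.005, -0.004]
contact_force: [7.2, 36.7, 8.0]
opening: -0.001
finger_force: 18.8
time: 11.2
eef_pos: [0.5744, -0.0477, 0.059]
tcp_rot: [0.775, 0.631, 0.009, -0.007]
contact_force: [8.5, 40.4, 8.3]
opening: -0.0
finger_force: 20.9
0.0068 -0.0011 0.059020976700292785 [ 8.49646759 40.42687663  8.25464969]
scene 803 u [-0.0032  0.1318] v [-0.0249  0.0242] z [0.0711 0.0762 0.0783]
  plane [-0.0001 -0.0158  0.0764]
  knob [-0.1059 -0.0483  0.1042] 85
side 673 u [0.0076 0.1156] v [-0.0224  0.0246] z [0.074  0.077  0.0793]
  plane [-0.0137  0.009   0.0779]
  knob [-0.1046 -0.049   0.1043] 63
wrist 1693 u [-0.0052  0.0436] v [-0.0142  0.0214] z [0.0702 0.0766 0.0821]
  plane [-0.001  -0.0091  0.0767]
```

Force rose at a repeatable position where the carriage front edge (+62 mm, +66 mm travel) meets the head face at +128 mm, so it looks home. I'll back off and check.

```bash
python3 -m crank '[[2,0,0,0,0,0],[5,0,0,0,0,0],[5,0,-4,0,0,0],[5,0,-9,0,0,0],[5,0,-12,0,0,0],[5,0,-12,0,0,0],[5,0,-12,0,0,0]]'
python3 - <<'E'
from chk import *
chk(("scene","side","wrist"))
out=[]
for a in("scene","wrist"):
    out.append(cv2.imread(f"last_{a}.png"))
cv2.imwrite("pics/v4.png",np.hstack([cv2.resize(out[0][200:340,90:330],(400,233)),cv2.resize(out[1],(311,233))]))
im,d,ci=cloud("wrist");P=pts(ci,d,uv);q=np.c_[(P[:,:2]-n)@ex,(P[:,:2]-n)@ey,P[:,2]]
w=q[(abs(q[:,1])<.02)&(q[:,2]>.043)&(q[:,2]<.053)&(q[:,0]>-.07)&(q[:,0]<.05)];print("rear wall",len(w),np.percentile(w[:,0],[2,98]) if len(w) else 0)
E
```

```text
time: 12.05
eef_pos: [0.5819, -0.0114, 0.178]
tcp_rot: [0.774, 0.634, -0.0, 0.001]
contact_force: [-1.2, -0.3, -0.3]
opening: 0.0
finger_force: 0.0
scene 807 u [0.0174 0.1318] v [-0.0244  0.0253] z [0.0717 0.076  0.0777]
  plane [ 0.001  -0.0092  0.076 ]
  knob [-0.106  -0.0494  0.1042] 86
side 633 u [0.0178 0.1152] v [-0.0217  0.0241] z [0.0737 0.0765 0.0783]
  plane [-0.0053  0.0147  0.0769]
  knob [-0.1053 -0.0489  0.1042] 64
wrist 317 u [0.0834 0.1073] v [-0.008   0.0021] z [0.0754 0.0762 0.0772]
  plane [-0.0338 -0.0076  0.0795]
  knob [-0.1069 -0.048   0.104 ] 1758
rear wall 509 [0.00082387 0.01674496]
```

View pics/v4.png

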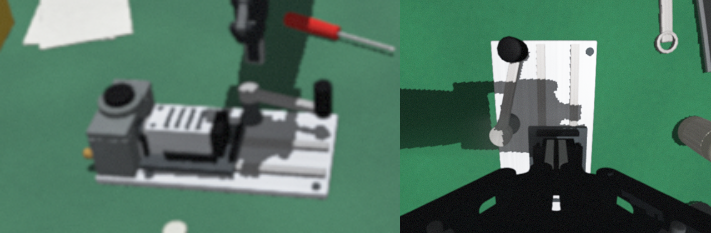

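The carriage is flush with the head: the body sits against it near (180,125) in the left panel and is still flat at z = 0.076. The rear edge moved 65 mm, with the arm path clear behind it. Next: the knob.

Run:
```python
from chk import *
k=n+ex*-.1057+ey*-.0488;print(k);go([*k,.170],-24.9);print(ctrl.get_state()['qpos'].round(2))
```

```text
[0.54965751 0.07201314]
row [7.47, -4.65, 0.54] [-0.004, 0.001, 0.236]
[-0.19  0.14  1.86 -0.    1.15  0.01]
```

```bash
python3 -m crank '[[4,-2.5,0.5,0,0,0.12],[7.5,-4.7,0.5,0,0,0.236],[7.5,-4.7,0.5,0,0,0.236],[7.5,-4.7,0.5,0,0,0.236],[7.5,-4.7,0.5,0,0,0.236],[7.5,-4.7,4,0,0,0.236],[7.5,-4.7,6.5,0,0,0.236],[7.5,-4.7,6.5,0,0,0.236],[7.5,-4.7,6.5,0,0,0.236]]' 0.7
python3 - <<'E'
from chk import *
k=n+ex*-.1057+ey*-.0488;go([*k,.080],-24.9)
E
```

```text
time: 13.15
eef_pos: [0.5509, 0.0718, 0.1127]
tcp_rot: [0.843, 0.538, -0.0, -0.0]
contact_force: [0.0, -0.4, 0.5]
opening: 0.699
finger_force: 0.0
row [-0.03, -0.11, 3.27] [-0.001, 0.0, -0.0]
```

```bash
python3 -m crank '[[0,-0.1,1.5,0,0,0],[0,-0.1,3.3,0,0,0],[0,-0.1,3.3,0,0,0],[0,-0.1,3.3,0,0,0]]'; python3 -m crank '[[0,0,0,0,0,0],[0,0,0,0,0,0],[0,0,0,0,0,0],[0,0,0,0,0,0],[0,0,0,0,0,0],[0,0,0,0,0,0]]' 0 25
```

```text
time: 13.55
eef_pos: [0.55, 0.0731, 0.0802]
tcp_rot: [0.843, 0.538, 0.0, 0.0]
contact_force: [0.1, -0.3, 0.1]
opening: 0.696
finger_force: 0.0
time: 14.15
eef_pos: [0.5504, 0.0732, 0.081]
tcp_rot: [0.843, 0.538, 0.001, 0.0]
contact_force: [-1.5, -0.1, 6.4]
opening: 0.292
finger_force: 24.8
```

```bash
python3 -m crank '[[-0.09,1.43,0,0,0,0.13],[-0.37,2.83,0,0,0,0.26],[-0.83,4.18,0,0,0,0.39],[-1.45,5.47,0,0,0,0.52],[-2.24,6.66,0,0,0,0.65],[-3.18,7.74,0,0,0,0.78],[-4.25,8.68,0,0,0,0.91],[-5.43,9.49,0,0,0,1.04],[-6.71,10.13,0,0,0,1.17],[-8.06,10.6,0,0,0,1.3]]'; python3 -m crank '[[0,0,0,0,0,0],[0,0,0,0,0,0]]'
python3 - <<'E'
from chk import *
s=ctrl.get_state();e=s['eef_pos'];w=R.from_quat(s['tcp_rot']).as_matrix()[:,1];u=(e[:2]-n)@ex;v=(e[:2]-n)@ey
print(u,v,e[2],"lock~",np.pi/2-np.arctan2(-(u-.001),v+.0745),np.degrees(np.arctan2(w[1],w[0])))
E
```

```text
time: 15.15
eef_pos: [0.6121, -0.0454, 0.081]
tcp_rot: [0.997, -0.083, -0.0, 0.001]
contact_force: [-4.6, -0.7, 8.3]
opening: 0.294
finger_force: 25.0
time: 15.35
eef_pos: [0.612, -0.0458, 0.081]
tcp_rot: [0.997, -0.081, -0.0, 0.001]
contact_force: [-2.9, -1.3, 6.8]
opening: 0.296
finger_force: 24.9
-0.0024049469132728174 0.03541972633994852 0.08097306091644993 lock~ 1.5398295606246473 -99.34632784190453
```

```bash
python3 -m crank '[[0,0.25,0,0,0,0.02],[0,0.5,0,0,0,0.04],[0,0.6,0,0,0,0.04],[0,0.6,0,0,0,0.04]]'; python3 -c "
from chk import *
s=ctrl.get_state();e=s['eef_pos'];u=(e[:2]-n)@ex;v=(e[:2]-n)@ey
print(u,v)"; python3 -m crank '[[0,0.4,0,0,0,0],[0,0.3,0,0,0,0],[0,0.2,0,0,0,0],[0,0.2,0,0,0,0]]' 0.6;python3 -m crank '[[0,0,-2,0,0,0],[0,0,-5,0,0,0],[0,0,-9,0,0,0],[2,0,-11,0,0,0],[5,0,-11,0,0,0],[8,0,-11,0,0,0],[8,0,-11,0,0,0],[8,0,-11,0,0,0]]';python3 - <<'E'
from chk import *
chk()
for a in("scene","side"):
    im,d,ci=cloud(a);P=pts(ci,d,uv);P[:,0]+=dict(scene=-.0015,side=.0015)[a];q=np.c_[(P[:,:2]-n)@ex,(P[:,:2]-n)@ey,P[:,2]]
    b=q[(q[:,2]>.108)&(q[:,2]<.122)&(q[:,0]>.125)&(q[:,0]<.19)&(abs(q[:,1])<.03)];print("button",((b.min(0)+b.max(0))/2).round(4),np.percentile(b[:,2],[5,50,95]).round(4))
go([*(n+ex*.1545),.15],-80)
E
```

```text
time: 15.75
eef_pos: [0.6113, -0.049, 0.081]
tcp_rot: [0.995, -0.101, 0.0, -0.001]
contact_force: [-1.5, 5.1, 6.4]
opening: 0.295
finger_force: 25.0
0.0008740322584226372 0.03534020497443805
time: 16.15
eef_pos: [0.6103, -0.0524, 0.0793]
tcp_rot: [0.995, -0.102, -0.0, -0.0]
contact_force: [0.1, 0.0, -0.5]
opening: 0.601
finger_force: 0.0
time: 16.95
eef_pos: [0.6885, -0.0686, 0.1888]
tcp_rot: [0.995, -0.102, -0.001, -0.0]
contact_force: [0.3, -0.5, -0.5]
opening: 0.601
finger_force: 0.0
scene 717 u [0.0209 0.1322] v [-0.025   0.0241] z [0.0717 0.0759 0.0776]
  plane [ 0.0019 -0.014   0.0759]
side 664 u [0.0009 0.1156] v [-0.022  0.026] z [0.0733 0.0765 0.0785]
  plane [0.0013 0.0093 0.0765]
wrist 3114 u [0.0162 0.1292] v [-0.0206  0.0273] z [0.0743 0.076  0.077 ]
  plane [ 0.0124 -0.0151  0.0755]
button [ 0.1535 -0.0002  0.1135] [0.1096 0.1156 0.1178]
button [ 0.1536 -0.0018  0.1137] [0.1091 0.1159 0.1182]
row [-11.36, 15.05, 3.99] [-0.0, 0.0, -0.378]
```

```bash
python3 -m crank '[[-3,4,3,0,0,0],[-6,8,3.5,0,0,0],[-9,12,4,0,0,0],[-11.4,15,4,0,0,0],[-11.4,15,4,0,0,0],[-11.4,15,4,0,0,0],[-11.4,15,4,0,0,0]]' 0
python3 - <<'E'
from chk import *
for a in("scene","side"):
    im,d,ci=cloud(a);P=pts(ci,d,uv);P[:,0]+=dict(scene=-.0015,side=.0015)[a];q=np.c_[(P[:,:2]-n)@ex,(P[:,:2]-n)@ey,P[:,2]]
    b=q[(q[:,2]>.1)&(q[:,2]<.111)&(abs(q[:,0])<.04)&(abs(q[:,1]-.035)<.04)];print("knob",((b.min(0)+b.max(0))/2).round(4),len(b))
go([*(n+ex*.1537),.122])
E
```

```text
time: 17.9
eef_pos: [0.5477, -0.192, 0.1505]
tcp_rot: [0.995, -0.101, 0.001, 0.0]
contact_force: [-0.1, -0.4, 0.1]
opening: 0.001
finger_force: 0.0
knob [0.001  0.0349 0.105 ] 104
knob [0.0023 0.0351 0.1043] 70
row [-0.12, 0.05, 2.83] [0.0, 0.0, 0.0]
```

```bash
python3 -m crank '[[0,0,1.5,0,0,0],[0,0,2.8,0,0,0],[0,0,3.4,0,0,0],[0,0,3.8,0,0,0],[0,0,4.2,0,0,0],[0,0,4.5,0,0,0],[0,0,4.5,0,0,0],[0,0,4.5,0,0,0]]'
```

```text
time: 18.8
eef_pos: [0.5469, -0.192, 0.1079]
tcp_rot: [0.995, -0.101, -0.001, -0.001]
contact_force: [-7.1, 5.6, 15.4]
opening: -0.001
finger_force: 7.4
```

Force is well above 5 N, so the button has bottomed out. Release, retreat and verify.

```bash
python3 -m crank '[[0,0,-1,0,0,0],[0,0,-4,0,0,0],[0,0,-8,0,0,0],[0,0,-12,0,0,0],[0,0,-14,0,0,0],[0,0,-14,0,0,0],[0,0,-14,0,0,0]]'
python3 - <<'E'
from chk import *
chk()
for a in("scene","side"):
    im,d,ci=cloud(a);P=pts(ci,d,uv);P[:,0]+=dict(scene=-.0015,side=.0015)[a];q=np.c_[(P[:,:2]-n)@ex,(P[:,:2]-n)@ey,P[:,2]]
    b=q[(q[:,2]>.1)&(q[:,2]<.111)&(abs(q[:,0])<.04)&(abs(q[:,1]-.035)<.04)];print("knob",((b.min(0)+b.max(0))/2).round(4),len(b))
    b=q[(q[:,2]>.108)&(q[:,2]<.122)&(q[:,0]>.125)&(q[:,0]<.19)&(abs(q[:,1])<.03)];print("button",np.percentile(b[:,2],[5,50,95]).round(4))
cv2.imwrite("pics/fin.png",cv2.imread("last_side.png")[150:320,250:450].repeat(3,0).repeat(3,1))
E
```

```text
time: 19.5
eef_pos: [0.5468, -0.1925, 0.2441]
tcp_rot: [0.995, -0.101, 0.0, 0.0]
contact_force: [-0.3, 0.1, -1.0]
opening: 0.0
finger_force: 0.0
scene 779 u [0.0186 0.132 ] v [-0.0243  0.0246] z [0.0717 0.076  0.0779]
  plane [ 0.0002 -0.0121  0.0761]
side 664 u [0.0009 0.1162] v [-0.0221  0.027 ] z [0.0736 0.0765 0.0785]
  plane [-0.0029  0.0076  0.0768]
wrist 6407 u [0.0172 0.118 ] v [-0.021   0.0241] z [0.0746 0.0759 0.0769]
  plane [ 0.0014 -0.0005  0.0758]
knob [0.0014 0.0342 0.105 ] 104
button [0.1096 0.1156 0.1175]
knob [0.0029 0.0346 0.1046] 70
button [0.1096 0.1157 0.118 ]
```

View pics/fin.png

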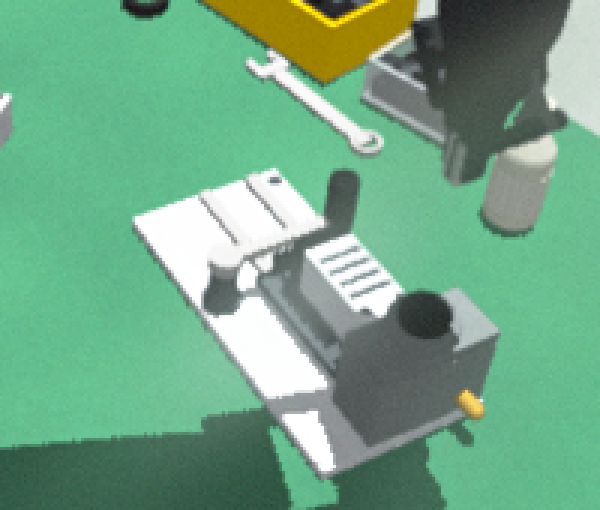

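The arm lies across behind the body (knob at 343,200), the body is flat against the head, and the button is up again at 0.1157.

```bash
python3 -c "
from plant import ctrl
print(ctrl.sign_off())"
```

```text
the job is handed in; nothing more can be done
None
```

The job is handed in at about 20 s: the nosed body is flat in the nest, the carriage was pushed to a hard stop at the head (the joint value can't be read; measured travel was about 65 mm, so it probably started about 15 mm in), the lock arm is fully round, the start button was pressed to its end and is up again, and I made no contact with the other body, though I did not re-measure it.

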